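# Seat a foot bracket on the drill jig's locating pin and hold it home for drilling

### The arm

A 6-joint arm with a two-finger parallel gripper is mounted at the origin on the work surface. World frame = base frame: x ahead of the robot, y to its left, z up, the work surface at z = 0. Lengths are in m, angles in rad, forces in N, time in s.
With the tool pointing down it reaches from about 0.375 to 0.9 m from the base axis. Payload 3.1 kg.
Tool frame: the origin (TCP) lies midway between the tips of the shut fingers; the grasp point (between the pads) lies 19 mm behind it; z points along the fingers, y is the line along which they close (so a half turn about z gives the same grasp; the last joint's range is limited). The gripper opens to 87 mm and grips with 3 to 60 N. Pads are 19 mm wide; open, the fingers measure 117 mm over their backs; the gripper's body (75 mm by 190 mm) begins 51 mm behind the grasp point.
Start: joints at [-1.44, 0.527, 1.433, -0, 1.181, -0.178], TCP at [0.19, -0.595, 0.223] pointing down, gripper open.
Joint ranges: [-3.08, 3.08], [-0.75, 2.2], [0.22, 2.44], [-1.43, 4.57], [0, 2.65], [-2.85, 2.85]. Speed limits (rad/s): [2.79, 2.79, 3.14, 3.14, 3.14, 3.14].

### API

Orientations are given as a unit quaternion [x, y, z, w].
In Python, from rig import get_obs, cams, job gives the robot as it stands.
- The arm moves only by the tool servo_tool, never from a script. Its argument "moves" is text: rows parted by semicolons, each of 5 numbers parted by spaces: the shift along the tool's x, y, z in m, then the turn about the tool's z in degrees, then the finger opening in m, from 0 to 0.087. In form: dx dy dz spin claw; .... A call has 1 to 10 rows; each row is the pose to reach, as a shift and turn from the pose commanded when the call began, along the tool's axes at that moment; what a row does not reach only later rows make up. A row lasts 1/12 s, in which the tool goes at most 41.7 mm and 7.16 degrees, less where a joint would pass 70% of its speed; a pose out of reach is approached as far as the arm can. A call with a gripper value outside its range is refused whole. The fingers move at their own pace and stop on an object; "grip_force" is the grip in N (left out, the last holds). Time passes only in rows, so rows that repeat a pose let the fingers close. It gives the time, the measured TCP pose, the force, the opening and the grip force at its end, in the units of the state.
- get_obs(): the state, without advancing time (a new reading comes with each control period).
- cams.camera(name): name is "scene" or "side" or "wrist"; returns the picture (480x640x3 uint8, blue, green, red); there is no depth.
- cams.camera_model(name): a dict with "fx", "fy", "cx", "cy" (pixels), "R" (3x3) and "t" (3): a world point X has camera coordinates R X + t. Camera axes: x right, y down, z forward; pixel columns grow to the right and rows downward; lengths in m; the calibration is good to about 2 mm. A picture is of the moment at which its call begins: read the wrist's pose just before it. camera_model takes no time and is no camera call; for the wrist camera it gives the pose at the moment of the call.
- job.hand_in(): hands the job in; it is judged then, once.
The state is a dict: "time": time; "q": joint angles; "joint_velocities": joint speeds; "joint_torque": joint torques, N m; "position": TCP position; "tool_rot": TCP orientation; "ft_force": force on the tool from outside, world axes, zero at the start; "moment": the same for the moment, N m; "grip_width": finger opening in m; "grip_force": force on a finger pad.
Only numpy, scipy, OpenCV 4.12 (cv2) and the standard library are available. Lean on these libraries where they do the work, as an engineer would, in place of code of your own. Each camera call takes 0.05 s, during which the arm holds its last target. There are 200 camera calls.

### The job

Take the black foot bracket (its upright web makes a good handle) and slide it, nose first, into the channel of the drill jig and under the blue drill bridge until the hole in its nose drops over the locating pin hidden there. Then press the bracket down against the spring lifters until its foot lies fully home on the jig's rest strips, and stay there holding it pressed down, ready for drilling: finish without letting go. Leave everything else on the bench where it is.

Things in the scene. Friction and masses are not known exactly. Their poses are not given: they have to be found in the camera images.
- bracket: Foot bracket, black-painted steel, about 0.7 kg, an upside-down T standing foot down on the bench. Foot: flat plate 140 (x) x 70 (y) x 6 mm. Origin: centre of the foot's underside; x points along the web towards the nose (the end with 55 mm of bare foot and a hole), z up. The grey-primed brackets in the red crate are finished work, not this one.
- bracket_web (a point): Middle of the top edge of the bracket's upright web, 66 mm above the foot's underside and 20 mm behind the bracket's origin. Web: plate 8 mm thick (y), 70 mm long (bracket x = -55 to +15 mm), rising 60 mm from the top of the foot; grip it from above, fingers closing across its thickness.
- bracket_hole (a point): Centre of the bracket's 15 mm round through hole, at the level of the foot's underside: 45 mm ahead (+x) of the bracket's origin, on its centre line, 25 mm behind the nose edge.
- bracket_nose (a point): Middle of the bracket's nose edge, at the level of the foot's underside, 70 mm ahead (+x) of its origin.
- jig: Drill jig, screwed down. Base plate 240 (x) x 160 (y) x 18 mm; origin: centre of its underside, on the bench; x runs along the channel from its open mouth to the bridge, z up. Channel 73 mm wide between two steel rails, x = -40 to +110 mm, rail tops 56 mm above the bench. In it lie two rest strips along x (y = +-30 mm), tops 22 mm above the bench: fully home = foot flat on them.
- jig_mouth (a point): Start of the straight part of the channel, on its centre line (jig x = -40 mm), at the level of the rest strips, 22 mm above the bench. From here back to jig x = -98 mm the rails flare out to about 100 mm wide as a lead-in; between mouth and bridge the channel is open above.
- jig_bridge (a point): Centre of the underside of the blue drill bridge, 56 mm above the bench. It lies on the rails, spans the channel from jig x = +30 to +80 mm, is 12 mm thick, and its two brass bushes reach 74 mm above the bench. The web is too tall to pass under it: with the bracket on the pin, the web's front end is 5 mm short of the bridge.
- jig_pin (a point): Locating pin, upright on the channel's centre line under the middle of the bridge (jig x = +55 mm), this point on its axis level with the rest strips, 22 mm above the bench. 12 mm in diameter for the first 6 mm above this point, then tapering to 5 mm at the tip, 13 mm above it. The foot must pass above the tip and below the bridge. On the pin, the bracket's x points along the jig's x.
- lifter (a joint): Travel (m) of four orange lifter pins that move together on springs, at jig x = -30 and +25 mm, y = +-16 mm: 0 = up, tops 6 mm above the rest strips; 0.006 = level with the strips, foot home. The springs start to give at 9 N and push up with 21 N when home: the bracket alone stays up on them, and pressing it home takes about 14 N besides its weight.
- tape: Bystander: roll of tan masking tape lying flat, 100 mm across, 48 mm high. Origin: centre of its underside.
- paint_jar: Bystander: green paint jar, 68 mm across, 85 mm high. Origin: centre of its underside.
- glue: Bystander: white glue bottle, 68 mm across, 170 mm high. Origin: centre of its underside.
- hammer: Bystander: hammer lying on the bench to the left. Origin: underside, handle along -x.
- drill: Bystander: blue cordless drill standing on its battery on the left, about 200 mm high. Origin: under its battery.
- angle_iron: Bystander: offcut of dark steel angle, 200 x 50 x 55 mm, lying on the bench to the right. Origin: centre of its underside.
Not all that is in view belongs to the job. What is shaped like the bracket but orange or turquoise is not meant.

How it is judged:
By the outcome, as a careful person would: the job done as asked, in the order asked, and still so for the second after the job is handed in, while the arm keeps its last pose, push and grip.
It also fails if it takes over 48 s, if anything falls off the work surface, if the arm or the gripper's body presses on something with over 40 N, if the wrist force passes 120 N, or if a joint passes its speed limit or range.

## Working session

There is one attempt and no reset: what is moved stays moved. The work goes in short steps, Python scripts to look and compute and a tool call to move; the robot and the scene stay as the last step left them, time stands still between calls to the robot, and variables do not carry over. Pictures are saved under pics/ and viewed, at most 10 in all, crops included, and the job is handed in when it is done.

Besides the shell and the picture viewer there is one more tool, called after "Call:" in YAML: its name, and indented under it one key for each argument. servo_tool: Moves the arm, as the interface text tells. Its arguments: {"type":"object","properties":{"moves":{"type":"string"},"grip_force":{"type":"number"}},"required":["moves"]}

```bash
mkdir -p pics
cat > h.py <<'E'
import numpy as np, cv2
from rig import get_obs, cams, job
from scipy.spatial.transform import Rotation as Rn
def ray(m,u,v,z):
    d=np.array([(u-m["cx"])/m["fx"],(v-m["cy"])/m["fy"],1.]);R=np.array(m["R"]);C=-R.T@np.array(m["t"]);w=R.T@d
    return C+w*(z-C[2])/w[2]
def proj(m,X):
    c=np.array(m["R"])@np.array(X)+np.array(m["t"]);return c[0]/c[2]*m["fx"]+m["cx"],c[1]/c[2]*m["fy"]+m["cy"]
E
python3 - <<'E'
from h import *
o=get_obs();print(o)
for n in("scene","side"):
    cv2.imwrite(f"pics/{n}0.png",cams.camera(n));m=cams.camera_model(n);print(n,m)
E
```

```text
{'time': 0.0, 'q': array([-1.44051553e+00,  5.28456731e-01,  1.43392502e+00,  2.02745334e-06,
        1.18139292e+00, -1.78482043e-01]), 'joint_velocities': array([-9.02464955e-05,  1.36270684e-03, -1.69356293e-03, -1.29437718e-03,
       -1.65252430e-03, -5.14239850e-04]), 'joint_torque': array([-6.94057435e-04, -4.40056014e+01, -1.76594335e+01,  6.30973466e-02,
        5.81781403e-02, -1.66674076e-04]), 'position': array([ 0.18986614, -0.594681  ,  0.22157021]), 'tool_rot': array([ 9.88106309e-01,  1.53768434e-01,  2.72286158e-05, -1.09067055e-03]), 'ft_force': array([-0.34916221, -0.16110283, -0.02244939]), 'moment': array([ 0.04768545,  0.03914208, -0.0298999 ]), 'grip_force': 0.0, 'grip_width': 0.0871938868224574}
scene {'fx': 523.8169092437333, 'fy': 523.8169092437333, 'cx': 318.61382842023346, 'cy': 245.8020521761869, 'R': array([[ 0.21952303,  0.9755573 ,  0.00987866],
       [ 0.83285123, -0.18211812, -0.52267755],
       [-0.50810282,  0.12296721, -0.85247322]]), 't': array([-0.17403385, -0.38543928,  1.87201245])}
side {'fx': 527.1128054655987, 'fy': 527.1128054655987, 'cx': 319.0363168158724, 'cy': 232.36534569790962, 'R': array([[-0.99854785, -0.05022473, -0.0194852 ],
       [-0.01450933,  0.59905915, -0.8005733 ],
       [ 0.05188137, -0.79912803, -0.59891795]]), 't': array([0.52653281, 0.05041686, 1.41398046])}
```

View pics/scene0.png

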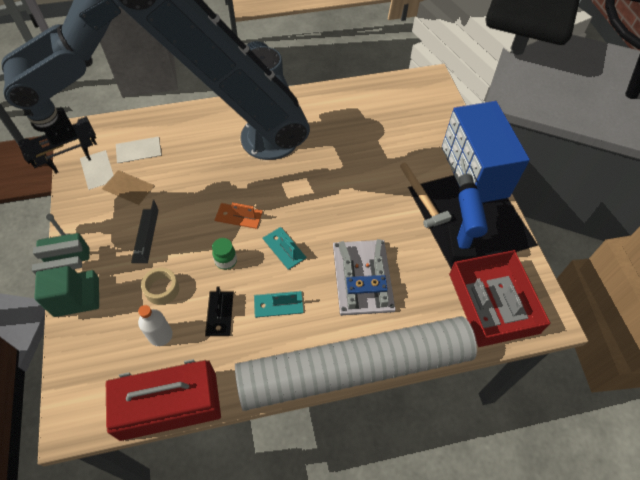

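View pics/side0.png

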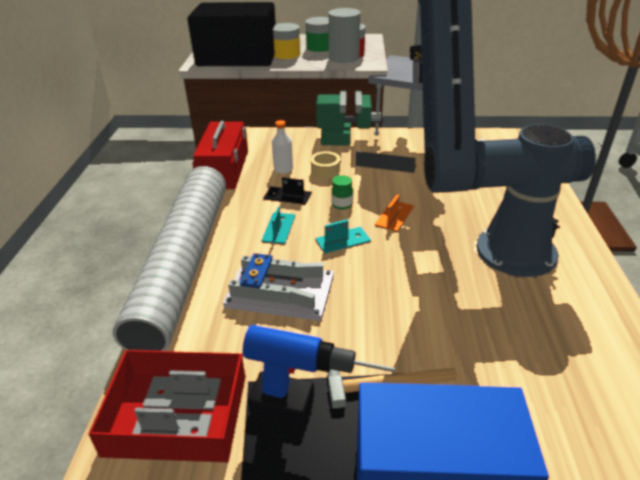

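Candidates in the scene view:
- black bracket at (219,313)
- turquoise at (283,247) and (280,304)
- orange at (240,215)
- grey in the crate at (495,300)
- dark angle iron at (146,232)

I choose the black one at (219,313); its web is towards the top, and the nose with its hole points down in the image. The jig is at (365,277), with its bridge at (366,284) and its mouth towards the top. Next is a close crop to check.

Run:
```python
from h import *
a=cv2.imread("pics/scene0.png")
c1=cv2.resize(a[270:350,180:260],(400,400),interpolation=cv2.INTER_CUBIC)
c2=cv2.resize(a[230:320,325:405],(400,450),interpolation=cv2.INTER_CUBIC)
o=np.zeros((450,800,3),np.uint8);o[:400,:400]=c1;o[:,400:]=c2
cv2.imwrite("pics/crop1.png",o)
m=cams.camera_model("scene")
# black bracket mask
s=a[280:345,200:242].max(2)<60
n,l,st,ce=cv2.connectedComponentsWithStats(s.astype(np.uint8))
i=1+np.argmax(st[1:,4]);print(st[i],ce[i]+[200,280])
for nm,u,v,z in(("brk",219,313,.03),("jig",365,277,.05),("bridge",367,284,.068)):print(nm,ray(m,u,v,z))
hsv=cv2.cvtColor(a,cv2.COLOR_BGR2HSV);b=cv2.inRange(hsv,(100,120,60),(130,255,255))[260:305,330:405]
n,l,st,ce=cv2.connectedComponentsWithStats(b);i=1+np.argmax(st[1:,4]);print(st[i],ce[i]+[330,260])
```

```text
[   5    7   28   49 1048] [219.26145038 313.32156489]
brk [ 0.65357824 -0.25799429  0.03      ]
jig [0.64085786 0.17210243 0.05      ]
bridge [0.67283465 0.16764971 0.068     ]
[ 17  16  40  17 437] [365.87414188 284.67963387]
```

View pics/crop1.png

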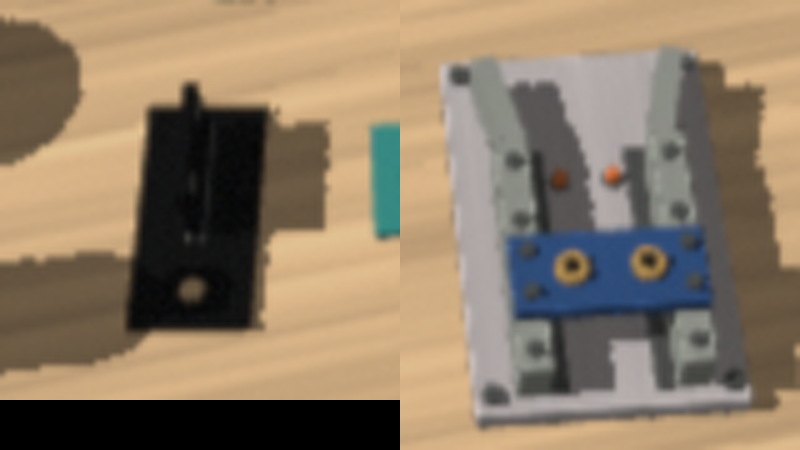

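Crop confirms: black T bracket, web top edge near scene px (218,287)-(218,312), hole at (218.4,328); jig with orange lifters at (357,266),(367,265), blue bridge centre ~(366,284), mouth upward in image.

Run:
```python
from h import *
m=cams.camera_model("scene")
P=lambda x,y,z:ray(m,180+x/5-.4,270+y/5-.4,z)
J=lambda x,y,z:ray(m,325+x/5-.4,230+y/5-.4,z)
c=[P(150,108,.006),P(267,110,.006),P(255,328,.006),P(128,328,.006)]
print("foot",np.round(c,4).tolist(),"sides",[round(float(np.linalg.norm(c[i]-c[(i+1)%4])),4) for i in range(4)],"c",np.mean(c,0))
h=P(192,290,.006);print("hole",h)
ba=(c[2]+c[3]-c[0]-c[1]);print("yaw",np.degrees(np.arctan2(ba[1],ba[0])), "hole dist",np.linalg.norm(h-np.mean(c,0)))
j=[J(42,65,.018),J(292,52,.018),J(348,402,.018),J(76,417,.018)];j=np.array(j)
print("jig",np.round(j,4).tolist(),[round(float(np.linalg.norm(j[i]-j[(i+1)%4])),4) for i in range(4)],j.mean(0))
ja=j[2]+j[3]-j[0]-j[1];print("jyaw",np.degrees(np.arctan2(ja[1],ja[0])))
print("bushes",J(172,266,.074),J(249,262,.074))
o=get_obs();R=Rn.from_quat(o["tool_rot"]).as_matrix();print(R.round(3))
w=cams.camera_model("wrist");print("cam rel tool",R.T@(-np.array(w["R"]).T@w["t"]-o["position"]),(np.array(w["R"])@R).round(3))
t=np.mean(c,0);t[2]=.30;print("tool shift to above foot",R.T@(t-o["position"]))
```

```text
foot [[0.5664, -0.2787, 0.006], [0.5825, -0.2116, 0.006], [0.7168, -0.2368, 0.006], [0.7014, -0.3064, 0.006]] sides [0.069, 0.1366, 0.0713, 0.1378] c [ 0.64174933 -0.25834481  0.006     ]
hole [ 0.68630865 -0.26851683  0.006     ]
yaw -11.111728282862037 hole dist 0.04570561272996229
jig [[0.4872, 0.1143, 0.018], [0.5111, 0.2686, 0.018], [0.7466, 0.233, 0.018], [0.7221, 0.0779, 0.018]] [0.1561, 0.2382, 0.157, 0.2377] [0.61675433 0.1734235  0.018     ]
jyaw -8.7030964920872
bushes [0.66714078 0.14510564 0.074     ] [0.67407083 0.18858197 0.074     ]
[[ 0.953  0.304 -0.   ]
 [ 0.304 -0.953  0.002]
 [ 0.    -0.002 -1.   ]]
cam rel tool [ 0.07102233 -0.00028511 -0.16144345] [[-0.     1.    -0.002]
 [-0.965 -0.    -0.263]
 [-0.263  0.001  0.965]]
tool shift to above foot [ 0.53276489 -0.18334415 -0.07779202]
```

Sizes check (69–71 x 137, jig 157 x 238, hole 45.7 mm from centre; bush midpoint agrees with jig x=+55). Move over the bracket.

Call:
servo_tool:
  moves: "0 0 -0.04 0 0.087; 0.03 -0.01 -0.075 7 0.087; 0.57 -0.19 -0.075 29 0.087; 0.57 -0.19 -0.075 29 0.087; 0.57 -0.19 -0.075 29 0.087; 0.57 -0.19 -0.075 29 0.087; 0.57 -0.19 -0.075 29 0.087; 0.57 -0.19 -0.075 29 0.087; 0.57 -0.19 -0.075 29 0.087; 0.57 -0.19 -0.075 29 0.087"

```text
time: 0.93
position: [0.4792, -0.3835, 0.2954]
tool_rot: [0.995, -0.099, -0.0, -0.0]
ft_force: [-0.1, -1.3, 0.0]
grip_width: 0.0873
grip_force: 0.0
```

Run:
```python
from h import *
o=get_obs();R=Rn.from_quat(o["tool_rot"]).as_matrix();print(o["time"],o["position"],np.degrees(np.arctan2(R[1,0],R[0,0])))
print(R.T@(np.array([.67,-.264,.30])-o["position"]))
```

```text
0.9333 [ 0.47917574 -0.38353124  0.2954033 ] -11.310476212452409
[ 0.16367128 -0.15463791 -0.00464467]
```

Call:
servo_tool:
  moves: "0.16 -0.15 -0.005 0 0.087; 0.16 -0.15 -0.005 0 0.087; 0.16 -0.15 -0.005 0 0.087; 0.16 -0.15 -0.005 0 0.087; 0.16 -0.15 -0.005 0 0.087; 0.16 -0.15 -0.005 0 0.087; 0.16 -0.15 -0.005 0 0.087; 0.16 -0.15 -0.005 0 0.087; 0.16 -0.15 -0.005 0 0.087"

```text
time: 1.68
position: [0.6628, -0.2706, 0.3003]
tool_rot: [0.995, -0.099, -0.001, 0.0]
ft_force: [-0.1, 0.0, -0.0]
grip_width: 0.087
grip_force: 0.0
```

Run:
```python
from h import *
o=get_obs();m=cams.camera_model("wrist");a=cams.camera("wrist");cv2.imwrite("pics/w1.png",a);np.save("w1.npy",m,allow_pickle=True)
R=Rn.from_quat(o["tool_rot"]).as_matrix();print(o["time"],o["position"],np.abs(o["joint_velocities"]).max(),np.degrees(np.arctan2(R[1,0],R[0,0])))
```

```text
1.6833 [ 0.66275124 -0.27057047  0.30028757] 0.017359668481098524 -11.38476050185667
```

View pics/w1.png

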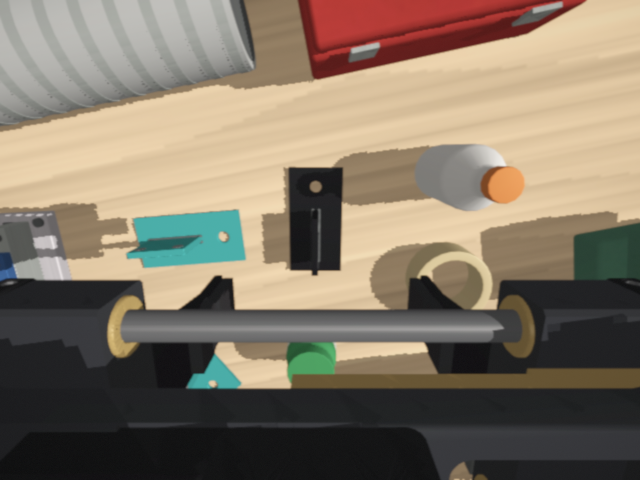

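The wrist view shows the black bracket at (316,219), hole at (316,186), web edge along u≈317; the glue and tape stand well to the right.

Run:
```python
from h import *
a=cv2.imread("pics/w1.png");m=np.load("w1.npy",allow_pickle=True).item()
x0,y0=270,155
s=(a[y0:280,x0:360].max(2)<75).astype(np.uint8)
n,l,st,ce=cv2.connectedComponentsWithStats(s);i=1+np.argmax(st[1:,4]);k=(l==i).astype(np.uint8)
k=cv2.morphologyEx(k,cv2.MORPH_OPEN,np.ones((9,9)));k=cv2.morphologyEx(k,cv2.MORPH_CLOSE,np.ones((15,15)))
c=max(cv2.findContours(k,0,2)[0],key=cv2.contourArea)
q=np.array([ray(m,u+x0,v+y0,.006)[:2] for u,v in c[:,0]],np.float32)
r=cv2.minAreaRect(q*1000);print("foot mm (+~1px)",r, "px mm",np.linalg.norm(ray(m,316,220,.006)-ray(m,317,220,.006))*1000)
hm=(a[175:198,305:328].max(2)>90).astype(np.uint8);n,l,st,ce=cv2.connectedComponentsWithStats(hm);print(st[1:],ce[1:]+[305,175],[ray(m,*(e+[305,175]),.006) for e in ce[1:]])
# web top rear end protruding below the foot
t=(a[270:280,305:330].max(2)<75);print([ (270+i,305+np.where(t[i])[0].min(),305+np.where(t[i])[0].max()) for i in range(10) if t[i].any()])
print("web rear top",ray(m,315,274,.066))
```

```text
foot mm (+~1px) ((641.6212158203125, -259.15789794921875), (67.68962860107422, 136.77456665039062), 78.09825897216797) px mm 1.324813461215971
[[  5   6  12  11 106]] [[315.33018868 186.08490566]] [array([ 0.68581371, -0.26873862,  0.006     ])]
[(270, np.int64(312), np.int64(317)), (271, np.int64(313), np.int64(316)), (272, np.int64(313), np.int64(316)), (273, np.int64(313), np.int64(316)), (274, np.int64(313), np.int64(315))]
web rear top [ 0.58944557 -0.24933136  0.066     ]
```

Call:
servo_tool:
  moves: "-0.035 -0.007 0 0.5 0.06; -0.035 -0.007 0.04 0.5 0.06; -0.035 -0.007 0.2 0.5 0.06; -0.035 -0.007 0.2 0.5 0.06; -0.035 -0.007 0.2 0.5 0.06; -0.035 -0.007 0.2 0.5 0.06; -0.035 -0.007 0.2 0.5 0.06; -0.035 -0.007 0.2 0.5 0.06; -0.035 -0.007 0.2 0.5 0.06"

```text
time: 2.48
position: [0.6322, -0.2577, 0.1032]
tool_rot: [0.995, -0.104, 0.002, 0.001]
ft_force: [0.6, 0.5, 0.4]
grip_width: 0.0599
grip_force: 0.0
```

Run:
```python
from h import *
o=get_obs();R=Rn.from_quat(o["tool_rot"]).as_matrix();print(o["time"],o["position"],np.abs(o["joint_velocities"]).max(),np.degrees(np.arctan2(R[1,0],R[0,0])))
print(R.T@(np.array([.6298,-.2565,.022])-o["position"]))
m=cams.camera_model("wrist");a=cams.camera("wrist");cv2.imwrite("pics/w2.png",a)
print(m["fx"],[proj(m,p) for p in([.6298,-.2565,.066],[.6858,-.2686,.006])])
```

```text
2.4833 [ 0.63222689 -0.25773459  0.10323779] 0.03148533565985746 -11.89808720306858
[-0.00292742 -0.00081984  0.08122654]
350.30064500930865 [(np.float64(319.0284484469202), np.float64(274.2990658298434)), (np.float64(319.502392817097), np.float64(171.26611349359257))]
```

View pics/w2.png

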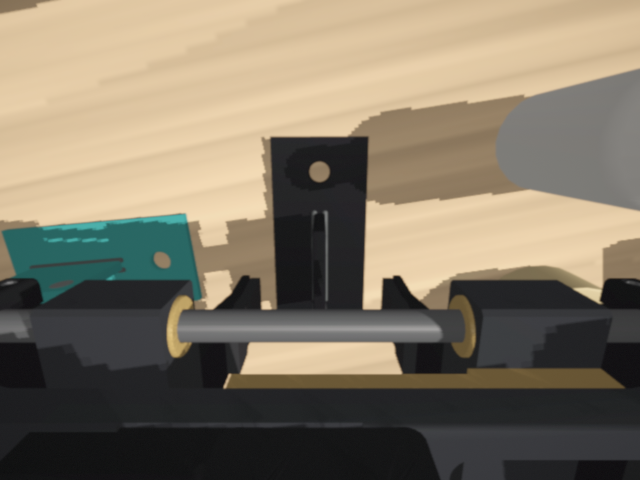

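Hole at (319,171), as predicted, and the web is centred at u≈320 between the fingers. Descend and grip.

Call:
servo_tool:
  moves: "-0.002 0 0.03 0 0.06; -0.002 0 0.06 0 0.06; -0.002 0 0.08 0 0.06; -0.002 0 0.08 0 0.06; -0.002 0 0.08 0 0; -0.002 0 0.08 0 0; -0.002 0 0.08 0 0; -0.002 0 0.08 0 0; -0.002 0 0.08 0 0; -0.002 0 0.08 0 0"
  grip_force: 55

```text
time: 3.37
position: [0.6299, -0.2557, 0.0218]
tool_rot: [0.995, -0.103, 0.001, 0.0]
ft_force: [0.1, 0.2, 0.6]
grip_width: 0.028
grip_force: 0.0
```

Call:
servo_tool:
  moves: "-0.002 0 0 0 0; -0.002 0 0 0 0"

```text
time: 3.53
position: [0.627, -0.2548, 0.0209]
tool_rot: [0.995, -0.103, -0.0, -0.0]
ft_force: [0.3, -0.6, -0.5]
grip_width: 0.0146
grip_force: 0.0
```

Call:
servo_tool:
  moves: "0 0 0 0 0; 0 0 0 0 0; 0 0 0 0 0; 0 0 0 0 0; 0 0 -0.02 0 0; 0 0 -0.05 0 0; 0 0 -0.09 0 0; 0 0 -0.13 0 0; 0 0 -0.13 0 0; 0 0 -0.13 0 0"

```text
time: 4.37
position: [0.6286, -0.2554, 0.1523]
tool_rot: [0.995, -0.103, 0.002, 0.001]
ft_force: [-1.0, 0.5, -7.8]
grip_width: 0.0077
grip_force: 55.0
```

Run:
```python
from h import *
o=get_obs();R=Rn.from_quat(o["tool_rot"]).as_matrix();p=o["position"];print(o["time"],p,o["ft_force"],o["moment"],o["grip_width"],o["grip_force"],np.degrees(np.arctan2(R[1,0],R[0,0])))
m=cams.camera_model("wrist");a=cams.camera("wrist");cv2.imwrite("pics/w3.png",a)
w=m;C=-np.array(w["R"]).T@w["t"]
# expected hole top in hand: bracket x +45 vs grip -13.5
for gx in(-12,-14):print(proj(m,p+R@np.array([.045-gx/1000,0,.022-.006])))
s=(a[100:220,270:370].max(2)<75)
hm=(a[130:200,300:340].max(2)>90).astype(np.uint8);n,l,st,ce=cv2.connectedComponentsWithStats(hm);print(st[1:],ce[1:]+[300,130])
# direction to be above jig approach: compute shift; jig yaw -8.7
```

```text
4.3667 [ 0.62859991 -0.25542308  0.15228602] [-1.03410995  0.53045267 -7.78152624] [ 0.12270341  0.13014221 -0.00738666] 0.007703820448499751 54.99999719671905 -11.797683911735286
(np.float64(320.2463069467801), np.float64(176.4427541417074))
(np.float64(320.2443167269455), np.float64(172.36669508015544))
[[  6  26  30  31 732]] [[320.83469945 171.09836066]]
```

View pics/w3.png

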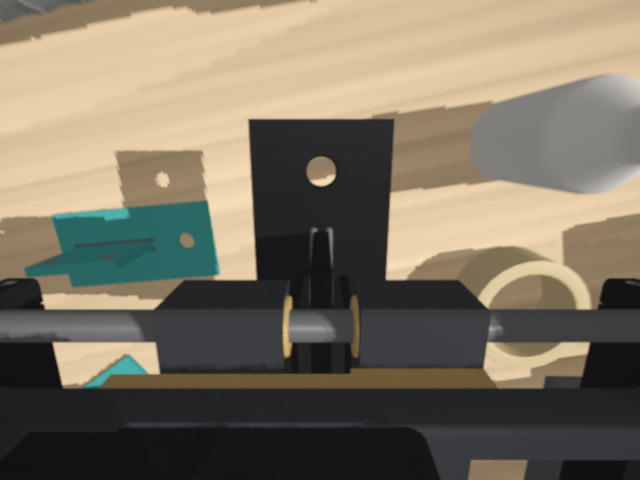

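Bracket is held level and straight: hole at (321,171) against (320,172) predicted, so the grip is at bracket x ≈ -14.6 mm. Carry it over to the jig, high.

Call:
servo_tool:
  moves: "0 -0.01 -0.03 0 0; -0.01 -0.03 -0.055 -1 0; -0.02 -0.06 -0.07 -3 0; -0.035 -0.095 -0.07 -3 0; -0.05 -0.13 -0.07 -3 0; -0.065 -0.165 -0.07 -3 0; -0.08 -0.2 -0.07 -3 0; -0.095 -0.235 -0.07 -3 0; -0.11 -0.27 -0.07 -3 0; -0.12 -0.305 -0.07 -3 0"

```text
time: 5.25
position: [0.5673, 0.0703, 0.2164]
tool_rot: [0.997, -0.077, -0.006, -0.0]
ft_force: [-0.6, -1.0, -7.5]
grip_width: 0.0077
grip_force: 55.0
```

Call:
servo_tool:
  moves: "-0.01 -0.03 0 0 0; -0.02 -0.06 0 0 0; -0.03 -0.085 0 0 0; -0.035 -0.1 0 0 0; -0.035 -0.108 0 0 0; -0.035 -0.108 0 0 0; -0.035 -0.108 0 0 0; -0.035 -0.108 0 0 0"

```text
time: 5.92
position: [0.5541, 0.1788, 0.2195]
tool_rot: [0.997, -0.077, -0.001, 0.001]
ft_force: [-0.3, -0.3, -7.1]
grip_width: 0.008
grip_force: 55.0
```

Run:
```python
from h import *
o=get_obs();R=Rn.from_quat(o["tool_rot"]).as_matrix();p=o["position"];print(o["time"],p,np.abs(o["joint_velocities"]).max(),o["grip_width"],np.degrees(np.arctan2(R[1,0],R[0,0])))
m=cams.camera_model("wrist");a=cams.camera("wrist");cv2.imwrite("pics/w4.png",a);np.save("w4.npy",m,allow_pickle=True)
hsv=cv2.cvtColor(a,cv2.COLOR_BGR2HSV);b=cv2.inRange(hsv,(100,120,50),(130,255,255))
n,l,st,ce=cv2.connectedComponentsWithStats(b);print(st[1:][st[1:,4]>300])
```

```text
5.9167 [0.55413485 0.17880338 0.21951426] 0.012988119575600688 0.008024166755468168 -8.86584902659779
[[ 243   57  137   64 6333]
 [   0  218   18   51  682]]
```

View pics/w4.png

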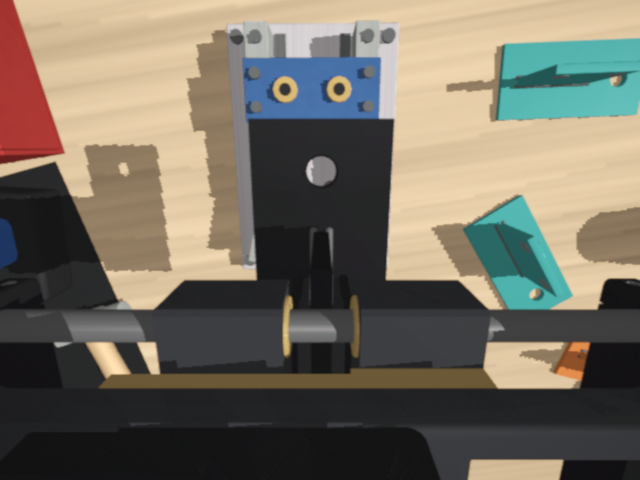

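The picture shows the bridge at (243–380, 57–120), bushes at (285,89) and (339,89), and the held nose just short of it. Measure the jig from the bridge and bushes.

Run:
```python
from h import *
a=cv2.imread("pics/w4.png");m=np.load("w4.npy",allow_pickle=True).item()
hsv=cv2.cvtColor(a,cv2.COLOR_BGR2HSV)
b=cv2.inRange(hsv,(100,120,50),(130,255,255));b[:,:230]=0;b[:,400:]=0
b=cv2.morphologyEx(b,cv2.MORPH_CLOSE,np.ones((25,25)))
c=max(cv2.findContours(b,0,2)[0],key=cv2.contourArea)
q=np.array([ray(m,u,v,.068)[:2] for u,v in c[:,0]],np.float32)
print("bridge",cv2.minAreaRect(q*1000))
y=cv2.inRange(hsv,(12,90,80),(30,255,255));y[:,:260]=0;y[:,365:]=0;y[:65]=0;y[115:]=0
n,l,st,ce=cv2.connectedComponentsWithStats(y);B=[]
for i in range(1,n):
    if st[i,4]>60:
        e=np.array([st[i,0]+(st[i,2]-1)/2,st[i,1]+(st[i,3]-1)/2]);B.append(ray(m,*e,.074)[:2]);print(st[i],e,B[-1])
B=sorted(B,key=lambda v:v[1]);d=B[1]-B[0];print("mid",(B[0]+B[1])/2,"dist",np.linalg.norm(d),"jyaw",np.degrees(np.arctan2(-d[0],d[1])))
# base side edge: left edge line in picture at z=.018
g=a.max(2)
j=[ray(m,u,v,.018) for u,v in((397.5,24),(228,24),(244,268))];print(j,np.linalg.norm(j[0]-j[1]))
for k in((1,2),):d=j[1]-j[2];print("edge yaw",np.degrees(np.arctan2(d[1],d[0])))
d=j[1]-j[0];print("end edge yaw",np.degrees(np.arctan2(-d[0],d[1])),"end mid",(j[0]+j[1])/2)
```

```text
bridge ((671.1617431640625, 167.57766723632812), (110.63448333740234, 47.09706115722656), 81.98130798339844)
[273  77  24  25 382] [284.5  89. ] [0.67354868 0.18927841]
[327  77  24  25 371] [338.5  89. ] [0.66681722 0.14602407]
mid [0.67018295 0.16765124] dist 0.04377499908561098 jyaw -8.845698278240539
[array([0.72086767, 0.08070824, 0.018     ]), array([0.74470088, 0.2343114 , 0.018     ]), array([0.5108195, 0.2698331, 0.018    ])] 0.15544115373273804
edge yaw -8.636034670648192
end edge yaw -8.819737008199468 end mid [0.73278427 0.15750982 0.018     ]
```

Pin at about (0.6702, 0.1676), jig yaw -8.75°; the base end agrees within 2 mm. Final TCP should be (0.6113, 0.1767, 0.043). Back off 180 mm along the channel, then descend to foot underside ~42 mm.

Call:
servo_tool:
  moves: "-0.03 -0.002 0 0 0; -0.065 -0.003 0 0 0; -0.1 -0.005 0.02 0 0; -0.123 -0.006 0.05 0 0; -0.123 -0.006 0.085 0 0; -0.123 -0.006 0.12 0 0; -0.123 -0.006 0.145 0 0; -0.123 -0.006 0.155 0 0; -0.123 -0.006 0.155 0 0; -0.123 -0.006 0.155 0 0"

```text
time: 6.8
position: [0.4348, 0.2042, 0.0657]
tool_rot: [0.997, -0.078, 0.0, 0.0]
ft_force: [0.2, -0.5, -6.9]
grip_width: 0.008
grip_force: 55.0
```

```bash
cat > st.py <<'E'
from h import *
o=get_obs();R=Rn.from_quat(o["tool_rot"]).as_matrix();p=o["position"]
print(o["time"],p,"F",o["ft_force"].round(1),"M",o["moment"].round(2),o["grip_width"],"yaw",np.degrees(np.arctan2(R[1,0],R[0,0])),"tilt",(R[2]*1000).round(1))
print("tool shift to final",(R.T@(np.array([.6113,.1767,.0433])-p)).round(4))
E
python3 st.py
```

```text
6.8 [0.43482768 0.20421614 0.06574827] F [ 0.2 -0.5 -6.9] M [-0.01  0.05  0.01] 0.007954124253809779 yaw -8.896424862786542 tilt [ 3.e-01  0.e+00 -1.e+03]
tool shift to final [ 1.786e-01 -1.000e-04  2.250e-02]
```

Call:
servo_tool:
  moves: "0.01 0 0.001 0 0; 0.025 0 0.002 0 0; 0.04 0 0.002 0 0; 0.055 0 0.002 0 0; 0.07 0 0.002 0 0; 0.082 0 0.002 0 0; 0.092 0 0.002 0 0; 0.1 0 0.002 0 0; 0.1 0 0.002 0 0; 0.1 0 0.002 0 0"

```text
time: 7.63
position: [0.5328, 0.1895, 0.0642]
tool_rot: [0.997, -0.077, 0.0, -0.0]
ft_force: [-0.9, 0.5, -7.3]
grip_width: 0.0076
grip_force: 55.0
```

```bash
python3 st.py
python3 - <<'E'
from h import *
cv2.imwrite("pics/w5.png",cams.camera("wrist"))
E
```

```text
7.6333 [0.53276691 0.18945851 0.06419695] F [-0.9  0.5 -7.3] M [0.07 0.12 0.02] 0.007601296300694337 yaw -8.836238256683902 tilt [ 2.e-01 -2.e-01 -1.e+03]
tool shift to final [0.0796 0.0005 0.0209]
```

View pics/w5.png

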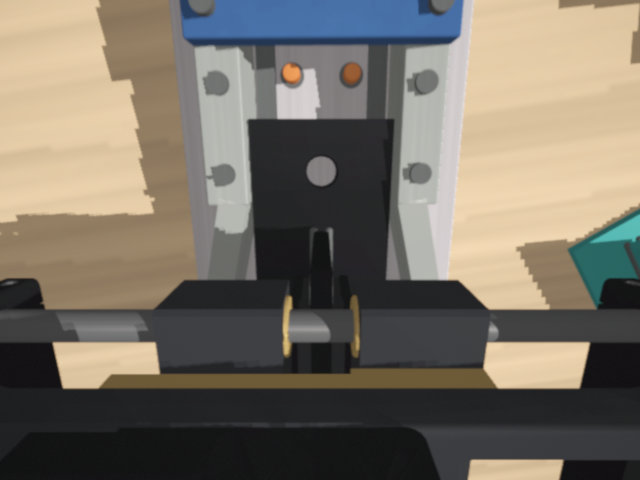

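The nose (249–393, 120) is in the channel and clear of both rails. The front lifters at (291,73) and (352,74) centre on u=321.5, matching the nose's 321. Continue under the bridge.

Call:
servo_tool:
  moves: "0.01 0 0 0 0; 0.02 0 0 0 0; 0.03 0 0 0 0; 0.04 0 0 0 0; 0.05 0 0 0 0; 0.06 0 0 0 0; 0.068 0 0 0 0; 0.074 0 0 0 0; 0.079 0 0 0 0; 0.079 0 0 0 0"

```text
time: 8.52
position: [0.6121, 0.1773, 0.0638]
tool_rot: [0.997, -0.077, 0.001, -0.0]
ft_force: [-0.7, -0.1, -7.8]
grip_width: 0.0081
grip_force: 55.0
```

```bash
python3 st.py
```

```text
8.5167 [0.61206093 0.17728154 0.06380116] F [-0.7 -0.1 -7.8] M [ 0.01  0.03 -0.03] 0.008136565558080268 yaw -8.830257698798627 tilt [ 1.6e+00 -3.0e-01 -1.0e+03]
tool shift to final [-0.0007  0.0007  0.0205]
```

Call:
servo_tool:
  moves: "0 0.0005 0.002 0 0; 0 0.0005 0.004 0 0; 0 0.0005 0.006 0 0; 0 0.0005 0.008 0 0; 0 0.0005 0.01 0 0; 0 0.0005 0.012 0 0; 0 0.0005 0.013 0 0; 0 0.0005 0.013 0 0"

```text
time: 9.18
position: [0.6102, 0.1771, 0.0504]
tool_rot: [0.997, -0.077, -0.0, 0.0]
ft_force: [-0.0, -0.0, -6.8]
grip_width: 0.0077
grip_force: 55.0
```

```bash
python3 st.py
```

```text
9.1833 [0.61023099 0.17707927 0.05044964] F [-0.  -0.  -6.8] M [0.1  0.09 0.04] 0.00768551896226896 yaw -8.803816547948264 tilt [-7.e-01  2.e-01 -1.e+03]
tool shift to final [0.0011 0.0002 0.0071]
```

Below the pin tip with no contact: the hole is over the pin. Continue down.

Call:
servo_tool:
  moves: "0 0 0.001 0 0; 0 0 0.002 0 0; 0 0 0.003 0 0; 0 0 0.004 0 0; 0 0 0.005 0 0; 0 0 0.006 0 0; 0 0 0.006 0 0; 0 0 0.006 0 0"

```text
time: 9.85
position: [0.6108, 0.1771, 0.046]
tool_rot: [0.997, -0.077, 0.0, -0.0]
ft_force: [-2.8, -0.6, 6.0]
grip_width: 0.0081
grip_force: 55.0
```

```bash
python3 st.py
```

```text
9.85 [0.61077159 0.17709355 0.04602067] F [-2.8 -0.6  6. ] M [-0.1   0.7   0.05] 0.00808837040989177 yaw -8.801812216025136 tilt [ 8.e-01 -2.e-01 -1.e+03]
tool shift to final [0.0006 0.0003 0.0027]
```

Call:
servo_tool:
  moves: "-0.0005 0 0.001 0 0; -0.001 0 0.002 0 0; -0.001 0 0.003 0 0; -0.001 0 0.004 0 0; -0.001 0 0.004 0 0; -0.001 0 0.004 0 0"

```text
time: 10.35
position: [0.6107, 0.1771, 0.0432]
tool_rot: [0.997, -0.077, 0.001, -0.0]
ft_force: [-4.0, -1.5, 11.3]
grip_width: 0.0081
grip_force: 55.0
```

```bash
python3 st.py
```

```text
10.35 [0.6107129  0.17710622 0.0432398 ] F [-4.  -1.5 11.3] M [-0.17  0.87  0.04] 0.008133373836325088 yaw -8.795395587292017 tilt [ 2.8e+00 -3.0e-01 -1.0e+03]
tool shift to final [ 0.0006  0.0003 -0.0001]
```

Call:
servo_tool:
  moves: "-0.001 0 0.001 0 0; -0.001 0 0.002 0 0; -0.001 0 0.003 0 0; -0.001 0 0.003 0 0; -0.001 0 0.003 0 0; -0.001 0 0.003 0 0"

```text
time: 10.85
position: [0.6108, 0.1771, 0.0427]
tool_rot: [0.997, -0.077, 0.003, -0.0]
ft_force: [-4.8, -2.1, 22.0]
grip_width: 0.0076
grip_force: 55.0
```

```bash
python3 st.py
```

```text
10.85 [0.6107548  0.17711236 0.04270643] F [-4.8 -2.1 22. ] M [-0.29  1.52  0.  ] 0.007613056430862491 yaw -8.792241446454055 tilt [ 5.1e+00 -6.0e-01 -1.0e+03]
tool shift to final [ 0.0006  0.0003 -0.0006]
```

Firm stop reached, but the tool has tilted slightly and the load sits towards the rear, so the nose may be a little high. Ease the grip briefly (still holding and pressing) so the foot can settle flat, then tighten.

Call:
servo_tool:
  moves: "0 0 0 0 0; 0 0 0 0 0; 0 0 0 0 0; 0 0 0 0 0"
  grip_force: 24

```text
time: 11.18
position: [0.6109, 0.1771, 0.0426]
tool_rot: [0.997, -0.077, 0.003, -0.0]
ft_force: [-4.4, -2.6, 21.0]
grip_width: 0.0078
grip_force: 24.0
```

```bash
python3 st.py
python3 - <<'E'
from h import *
a=cams.camera("side");m=cams.camera_model("side")
u,v=map(int,proj(m,[.64,.172,.05]));c=a[v-45:v+45,u-60:u+60]
w=cams.camera("wrist")[0:330,170:490]
o=np.zeros((600,800,3),np.uint8);o[:,:]=0
o[:270,:360]=cv2.resize(c,(360,270),interpolation=cv2.INTER_CUBIC);o[:440,370:797]=cv2.resize(w,(427,440),interpolation=cv2.INTER_CUBIC)
cv2.imwrite("pics/s6.png",o[:450])
E
```

```text
11.1833 [0.61089628 0.17712055 0.04260317] F [-4.4 -2.6 21. ] M [-0.43  1.21 -0.01] 0.007788623086582838 yaw -8.780790419190323 tilt [ 5.7e+00 -6.0e-01 -1.0e+03]
tool shift to final [ 0.0005  0.0004 -0.0007]
```

View pics/s6.png

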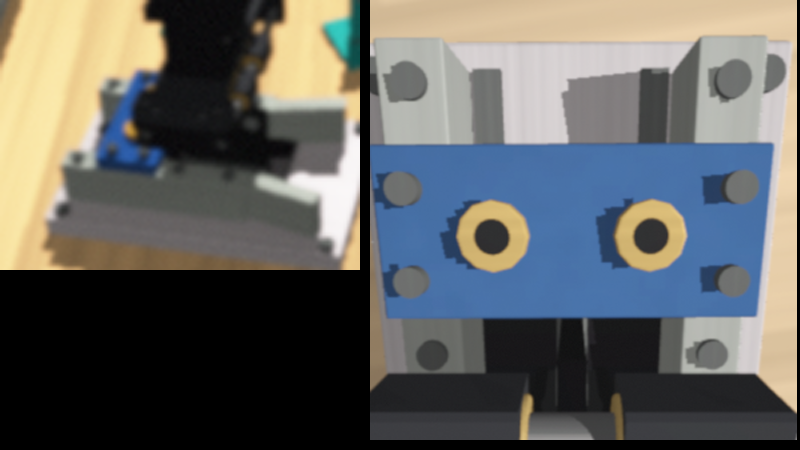

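The side view shows the foot inside the rails under the bridge. The wrist view shows the web centred in front of the bridge, with dark foot filling the channel. Easing the grip reduced the moment, so ease a little more, then regrip.

Call:
servo_tool:
  moves: "0 0 0 0 0; 0 0 0 0 0; 0 0 0.001 0 0; 0 0 0.001 0 0; 0 0 0.001 0 0"
  grip_force: 16

```text
time: 11.7
position: [0.6113, 0.1771, 0.0418]
tool_rot: [0.997, -0.076, 0.004, -0.0]
ft_force: [-4.4, -3.0, 22.1]
grip_width: 0.0075
grip_force: 16.0
```

```bash
python3 st.py
```

```text
11.7 [0.61132473 0.17707696 0.04177942] F [-4.4 -3.  22.1] M [-0.57  0.9   0.03] 0.007483208616807967 yaw -8.770198279806616 tilt [ 7.e+00 -7.e-01 -1.e+03]
tool shift to final [ 0.      0.0004 -0.0015]
```

Call:
servo_tool:
  moves: "0 0 0 0 0; 0 0 0 0 0; 0 0 0 0 0; 0 0 0 0 0; 0 0 0.0005 0 0; 0 0 0.0005 0 0"
  grip_force: 45

```text
time: 12.2
position: [0.6113, 0.177, 0.0417]
tool_rot: [0.997, -0.076, 0.004, -0.0]
ft_force: [-6.8, -3.1, 24.8]
grip_width: 0.0078
grip_force: 45.0
```

Call:
servo_tool:
  moves: "0 0 0 0 0; 0 0 0 0 0; 0 0 0 0 0; 0 0 0 0 0; 0 0 0 0 0; 0 0 0 0 0; 0 0 0 0 0; 0 0 0 0 0"

```text
time: 12.87
position: [0.6113, 0.177, 0.0418]
tool_rot: [0.997, -0.076, 0.004, -0.0]
ft_force: [-5.6, -2.9, 24.5]
grip_width: 0.0075
grip_force: 45.0
```

```bash
python3 st.py
```

```text
12.8667 [0.61133977 0.17704137 0.04178495] F [-5.6 -2.9 24.5] M [-0.54  1.06 -0.08] 0.007535549577595943 yaw -8.768436156718597 tilt [ 7.1e+00 -6.0e-01 -1.0e+03]
tool shift to final [ 0.      0.0003 -0.0015]
```

Press is steady at about 24 N on a hard stop with the grip firm. Hand in.

```bash
python3 -c "
from rig import job
print(job.hand_in())"
```

```text
the job is handed in; nothing more can be done
None
```

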